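# Reset the bar turntable on the drinks cart

### The arm

A 6-joint arm with a two-finger parallel gripper is mounted at the origin on the work surface. World frame = base frame: x ahead of the robot, y to its left, z up, the work surface at z = 0. Lengths are in m, angles in rad, forces in N, time in s.
With the tool pointing down it reaches from about 0.275 to 0.875 m from the base axis. Payload 12.5 kg.
Tool frame: the origin (TCP) lies between the finger pads; the fingertips stand 14 mm ahead of it and the grasp point (between the pads) lies 5 mm behind it; x points along the fingers, y is the direction in which the jaws open and shut, and the axes are right-handed (so a half turn about x gives the same grasp; the last joint's range is limited). The gripper opens to 85 mm and grips with 20 to 120 N. Pads are 22 mm wide; open, the fingers measure 114 mm over their backs; the gripper's body (76 mm by 85 mm) begins 54 mm behind the grasp point. The pads swing forward as they close: fully open they stand 13 mm farther back than shut.
Start: joints at [-1.209, 0.351, 1.652, -0, 1.139, -0.085], TCP at [0.238, -0.496, 0.212] pointing down, gripper open.
Joint ranges: [-2.75, 2.75], [-0.79, 2.1], [0.01, 2.65], [-1.57, 4.71], [0.07, 3.14], [-2.87, 2.87]. Speed limits (rad/s): [2.22, 2.22, 2.79, 3.14, 3.14, 3.14].

### API

Orientations are given as [roll, pitch, yaw] about the fixed x, y, z axes, in that order (R = Rz(yaw) Ry(pitch) Rx(roll)).
In Python, from bench import manip gives the robot as it stands.
- The arm moves only by the tool jog_arm, never from a script. Its argument "motion" is a list of rows, each an object of numbers: "x", "y", "z": the shift along the tool's x, y, z in mm; "rx", "ry", "rz": the turn, a rotation vector about the tool's x, y, z in degrees. A call has 1 to 8 rows; each row is the pose to reach, as a shift and turn from the pose commanded when the call began, along the tool's axes at that moment; what a row does not reach only later rows make up. A row lasts 1/8 s, in which the tool goes at most 62.5 mm and 10.7 degrees, less where a joint would pass 70% of its speed; a pose out of reach is approached as far as the arm can. A call with a gripper value outside its range is refused whole. "claw" is the finger opening in mm, from 0 to 85.4, set as the call begins (left out, the last holds). The fingers move at their own pace and stop on an object; "newtons" is the grip in N (left out, the last holds). Time passes only in rows, so rows that repeat a pose let the fingers close. It gives the time, the measured TCP pose, the force and the opening at its end, in the units of the state.
- manip.get_obs(): the state, without advancing time (a new reading comes with each control period).
- manip.read_camera(name): name is "scene" or "top" or "wrist"; returns a dict with "color" (384x512x3 uint8, red, green, blue), "depth" (384x512 float32, m along the optical axis (not along the pixel's ray), 0 where there is no reading), "fx", "fy", "cx", "cy" (pixels), "T" (4x4, takes a point from camera to world coordinates). Camera axes: x right, y up, looking along -z (the intrinsics and any distortion apply to the point x, -y, -z); pixel columns grow to the right and rows downward; lengths in m; the calibration is good to about 2 mm. A picture is of the moment at which its call begins.
- manip.close_job(): hands the job in, once; it reports no verdict.
The state is a dict: "t": time; "joints": joint angles; "joint_vel": joint speeds; "joint_torque": joint torques, N m; "position": TCP position; "tool_rot": TCP orientation; "ft_force": force on the tool from outside, world axes, zero at the start; "wrist_torque": the same for the moment, N m; "finger_gap": finger opening in m.
Only numpy, scipy, OpenCV 4.12 (cv2) and the standard library are available. Lean on these libraries where they do the work, as an engineer would, in place of code of your own. Each camera call takes 0.05 s, during which the arm holds its last target. There are 200 camera calls.

### The job

Put the bar set back on the wooden turntable, each piece set down gently and standing in its own brass-fenced seat: the amber tumbler on the cork, the white pourer on the red leather, the steel jigger on the green baize, and the strainer with its head flat on the black rubber and its handle pointing straight out over the turntable's edge. The green tumbler and the copper jigger belong to another set: leave them where they stand.

Things in the scene. Friction and masses are not known exactly. Their poses are not given: they have to be found in the camera images.
- tumbler_c (a point): Squat tumbler of AMBER glass (one of two of this shape), loose, upright: straight-sided, 66 mm in diameter, 74 mm tall, open at the top, wall 5 mm, foot 60 mm across, about 0.2 kg. The point is its centre, 37 mm above its underside; z is its axis, up.
- pourer_c (a point): White ceramic pourer, loose, upright: round body 56 mm in diameter, 86 mm tall, open, foot 48 mm across, 0.2 kg. The point is on its axis, 43 mm above the underside; z up. Along its own +x a pouring lip reaches 42 mm from the axis near the rim; along -x a loop handle reaches 58 mm from the axis, 20 to 75 mm above the underside. Its sides (+y, -y) are plain, to be gripped.
- jigger_c (a point): Double-ended measure (jigger) of STEEL (one of two of this shape), loose, upright: hourglass, 84 mm tall, waist 22 mm in diameter half-way up, foot 39 mm in diameter; from 58 mm above the underside to the top straight-sided, 41 mm in diameter; 0.11 kg. The point is its centre, 42 mm above the underside; z up.
- strainer_head (a point): Steel strainer, loose, flat, 0.11 kg: round head 68 mm in diameter on a coil spring (52 mm in diameter, 14 mm high); flat handle 18 mm wide, from 14 to 20 mm above the underside, along its own +x to 108 mm from the head's centre. The point is the head's centre, 10 mm above the underside; z up. Gripped across the handle 56 mm from the head's centre, fingers clear head and fence. Balances at +12 mm.
- green_tumbler_c (a point): Look-alike that stays where it is: tumbler of GREEN glass, same shape and size as the amber one, loose. The point is its centre, 37 mm above its underside; z up.
- copper_jigger_c (a point): Look-alike that stays where it is: jigger of COPPER, same shape and size as the steel one, loose. The point is its centre, 42 mm above its underside; z up.
- seat_tumbler (a point): Tumbler's seat: centre of its floor, 28 mm above the cart's glass, z up; brass ring fence 7 mm high, 3 mm thick, inside diameter 80 mm, lined with brown cork. On a round wooden turntable, 296 mm in diameter, which turns stiffly and starts at a random angle, with four seats a quarter turn apart, centres 80 mm from its axis; anticlockwise from above: strainer, pourer, tumbler, jigger.
- seat_pourer (a point): Pourer's seat on the turntable: centre of its floor, 28 mm above the cart's glass, z up; brass ring fence 7 mm high, 3 mm thick, inside diameter 66 mm, lined with red leather. All four seats have the same axes, fixed to the turntable.
- seat_jigger (a point): Jigger's seat on the turntable: centre of its floor, 28 mm above the cart's glass, z up; brass ring fence 7 mm high, 3 mm thick, inside diameter 58 mm, lined with green baize. Unlisted and fixed on the cart: an ice mould 36 mm tall just beyond the scattered things; taller bottles, jug, bowl and bucket along the back and sides, out of the way.
- seat_strainer (a point): Strainer's seat on the turntable: centre of its floor, 28 mm above the cart's glass, z up; brass ring fence 7 mm high, 3 mm thick, inside diameter 70 mm, lined with black rubber. x points straight outward from the turntable's axis over its edge. The strainer's spring stands inside the fence; its head plate and handle pass above the fence.
Things that resemble listed ones, but are neither listed nor needed, are in the scene too. Leave any purple or turquoise look-alike of the part that bears jigger_c alone.

How it is judged:
At the end, for the whole second after the job is handed in: Tumbler, pourer, jigger and strainer head each at rest flat on the floor of its own seat (within 12 mm of the centre, 3 mm in height, 5 degrees); the handle points outward within 45 degrees; the green tumbler and copper jigger stand within 20 mm of where they were (horizontal distance between tumbler_c and seat_tumbler below 0.012 m and z of tumbler_c in the frame of seat_tumbler between 0.034 and 0.04 m and angle between each of tumbler_c, pourer_c, jigger_c, strainer_head, green_tumbler_c, copper_jigger_c's own z axis and vertical below 0.09 rad and linear speed of each of tumbler, pourer, jigger, strainer, green_tumbler, copper_jigger below 0.01 m/s and angular speed of each of tumbler, pourer, jigger, strainer below 0.1 rad/s and horizontal distance between pourer_c and seat_pourer below 0.012 m and z of pourer_c in the frame of seat_pourer between 0.04 and 0.046 m and horizontal distance between jigger_c and seat_jigger below 0.012 m and z of jigger_c in the frame of seat_jigger between 0.039 and 0.045 m and horizontal distance between strainer_head and seat_strainer below 0.012 m and z of strainer_head in the frame of seat_strainer between 0.007 and 0.013 m and x of seat_tumbler in the frame of strainer_head below -0.105 m and distance of each of green_tumbler_c, copper_jigger_c from where it was at the start of the episode below 0.02 m); the robot touches nothing.
It fails at once if the green tumbler is shifted by more than 20 mm or knocked over (distance of green_tumbler_c from where it was at the start of the episode above 0.02 m or angle between green_tumbler_c's own z axis and vertical above 0.3 rad).
It fails at once if the copper jigger is shifted by more than 20 mm or knocked over (distance of copper_jigger_c from where it was at the start of the episode above 0.02 m or angle between copper_jigger_c's own z axis and vertical above 0.3 rad).
It fails at once if a piece is dropped: it falls onto its seat faster than 0.6 m/s (a fall of about 20 mm) ((horizontal distance between tumbler_c and seat_tumbler below 0.03 m and z of tumbler_c in the frame of seat_tumbler below 0.067 m and linear speed of tumbler above 0.6 m/s) or (horizontal distance between pourer_c and seat_pourer below 0.03 m and z of pourer_c in the frame of seat_pourer below 0.073 m and linear speed of pourer above 0.6 m/s) or (horizontal distance between jigger_c and seat_jigger below 0.03 m and z of jigger_c in the frame of seat_jigger below 0.072 m and linear speed of jigger above 0.6 m/s) or (horizontal distance between strainer_head and seat_strainer below 0.03 m and z of strainer_head in the frame of seat_strainer below 0.04 m and linear speed of strainer above 0.6 m/s)).
It also fails if it takes over 99 s, if anything falls off the work surface, if the arm or the gripper's body presses on something with over 40 N, if the wrist force passes 120 N, or if a joint passes its speed limit or range.

## Working session

There is one attempt and no reset: what is moved stays moved. The work goes in short steps, Python scripts to look and compute and a tool call to move; the robot and the scene stay as the last step left them, time stands still between calls to the robot, and variables do not carry over. Pictures are saved under pics/ and viewed, about 12 in all and at most 16, crops included, and the job is handed in when it is done.

Besides the shell and the picture viewer there is one more tool, called after "Emit:" as a command line: name --argument value ..., lists and objects as JSON in quotes. jog_arm: Moves the arm, as the interface text tells. Its arguments: {"type":"object","properties":{"motion":{"type":"array"},"claw":{"type":"number"},"newtons":{"type":"number"}},"required":["motion"]}

```bash
mkdir -p pics; cat > h.py <<'E'
import numpy as np, cv2
from bench import manip
def cam(n): return manip.read_camera(n)
def save(c,f): cv2.imwrite('pics/'+f, c['color'][:,:,::-1])
def pts(c):
    d=c['depth']; v,u=np.mgrid[:d.shape[0],:d.shape[1]]
    P=np.stack([(u-c['cx'])/c['fx']*d, -(v-c['cy'])/c['fy']*d, -d],-1)
    return P@c['T'][:3,:3].T+c['T'][:3,3]
E
python3 - <<'E'
from h import *
o=manip.get_obs(); print({k:np.round(v,3) for k,v in o.items()})
for n in('top','scene'):
    c=cam(n); save(c,n+'0.png'); np.save(n+'0.npy',dict(c),allow_pickle=True); print(c.keys(),c['fx'],c['T'].round(3))
E
```

```text
{'t': np.float64(0.0), 'joints': array([-1.209,  0.351,  1.652,  0.   ,  1.139, -0.085]), 'joint_vel': array([-0.   , -0.   ,  0.   ,  0.001,  0.002,  0.001]), 'joint_torque': array([ 2.0000e-03, -5.0611e+01, -2.9141e+01,  0.0000e+00,  5.0000e-03,
        0.0000e+00]), 'position': array([ 0.238, -0.496,  0.211]), 'tool_rot': array([-1.671,  1.57 ,  1.917]), 'ft_force': array([ 0.424, -0.422, -0.296]), 'wrist_torque': array([0.03 , 0.031, 0.009]), 'finger_gap': np.float64(0.085)}
dict_keys(['color', 'depth', 'fx', 'fy', 'cx', 'cy', 'T']) 457.53792321242815 [[-0.009  0.986 -0.168  0.378]
 [-1.    -0.004  0.029 -0.037]
 [ 0.028  0.169  0.985  1.143]
 [ 0.     0.     0.     1.   ]]
dict_keys(['color', 'depth', 'fx', 'fy', 'cx', 'cy', 'T']) 439.9012941479546 [[ 0.892 -0.388  0.232  0.799]
 [ 0.452  0.773 -0.444 -0.502]
 [-0.007  0.501  0.865  0.921]
 [ 0.     0.     0.     1.   ]]
```

View pics/top0.png

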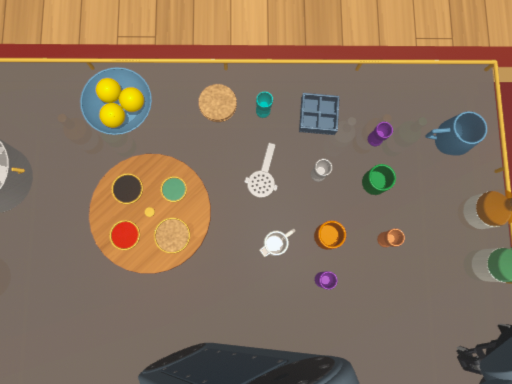

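View pics/scene0.png

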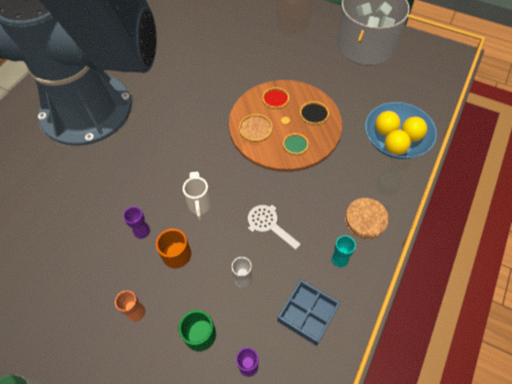

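The top view shows the steel jigger at (323,169), strainer head (261,183) with its handle to (269,146), pourer (276,243), amber tumbler (331,235) and turntable centre (150,212). Look-alikes for the wanted things are green tumbler (380,179), copper jigger (396,238), purple (327,281) and (380,134), and turquoise (264,100). I'll check the choice in a crop.

```bash
cat > m.py <<'E'
from h import *
c=np.load('top0.npy',allow_pickle=True).item(); P=pts(c); im=c['color']
cr=im[125:295,75:415]; 
cv2.imwrite('pics/crop.png',cv2.resize(np.hstack([im[130:200,230:340][:, :,::-1],im[215:285,230:340][:,:,::-1]]),None,fx=3.6,fy=3.6,interpolation=cv2.INTER_CUBIC))
def proj(u,v,z):
    r=c['T'][:3,:3]@np.array([(u-c['cx'])/c['fx'],-(v-c['cy'])/c['fy'],-1]); o=c['T'][:3,3]
    return o+r*(z-o[2])/r[2]
for n,(u,v) in dict(glass=(220,280),board=(150,240),str=(127,188),pour=(125,235),tum=(172,235),jig=(174,189),pin=(150,212),amber=(331,235),pourer=(275,243),sj=(323,165),head=(261,183),hand=(268,152),green=(380,179),cop=(397,236)).items():
    print(n,P[v,u].round(4), np.ptp(P[v-3:v+4,u-3:u+4,2]).round(3))
E
python3 m.py
```

```text
glass [ 0.3514  0.0128 -0.0014] 0.01
board [0.4483 0.1803 0.0286] 0.01
str [0.5757 0.2399 0.0294] 1.12
pour [0.4608 0.2406 0.0287] 0.008
tum [0.4601 0.128  0.0271] 0.009
jig [0.5734 0.1256 0.0262] 0.01
pin [0.5158 0.1815 0.0329] 0.014
amber [ 0.4585 -0.2616  0.0143] 0.01
pourer [ 0.4402 -0.1232  0.0059] 1.142
sj [ 0.628  -0.2414  0.0489] 0.028
head [ 0.5894 -0.0897  0.017 ] 0.007
hand [ 0.6691 -0.1083  0.0181] 0.028
green [ 0.5996 -0.3924  0.0124] 0.009
cop [ 0.4524 -0.4135  0.0514] 0.029
```

View pics/crop.png

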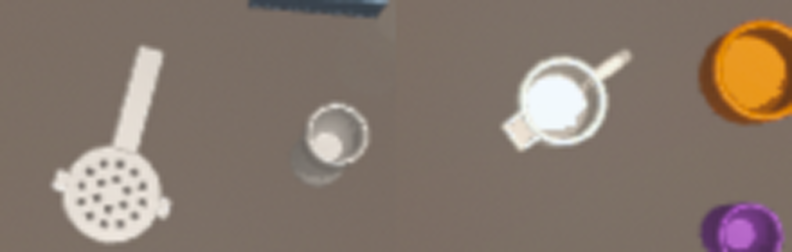

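```bash
cat >> m.py <<'E'
def rim(u,v,zt,r,tag):
    w=np.zeros(P.shape[:2],bool); w[v-28:v+28,u-25:u+25]=1
    Q=P[w&(abs(P[...,2]-zt)<.008)]
    from scipy.optimize import least_squares
    s=least_squares(lambda p:np.hypot(*(Q[:,:2]-p).T)-r,Q[:,:2].mean(0),loss='soft_l1',f_scale=.002)
    print(tag,s.x.round(4),len(Q),Q[:,2].mean().round(4)); return s.x,Q
print()
rim(331,235,.074,.031,'amber');rim(380,179,.074,.031,'green')
rim(323,168,.084,.0195,'steel');rim(396,238,.084,.0195,'copper')
x,Q=rim(276,243,.086,.026,'pourer')
D=Q[:,:2]-x; far=D[np.hypot(*D.T)>.033]; print('lip/handle offs',far.round(3).tolist()[:20])
# strainer
w=np.zeros(P.shape[:2],bool); w[140:200,240:285]=1
w&=(P[...,2]>.010)&(P[...,2]<.03); Q=P[w]; Qh=Q[Q[:,0]>.640]; 
print('handle',Qh.mean(0).round(4),Qh[:,0].max(), 'line',cv2.fitLine(Qh[:,:2].astype(np.float32),2,0,.01,.01).ravel().round(4))
H=Q[Q[:,0]<.615]; e=cv2.minEnclosingCircle(H[:,:2].astype(np.float32)); print('head',H.mean(0).round(4),e)
hsv=cv2.cvtColor(im,cv2.COLOR_RGB2HSV)
S={}
for n,(u,v) in dict(strainer=(127,188),pourer=(125,235),tumbler=(172,235),jigger=(174,189)).items():
    m=np.zeros((386,514),np.uint8); cv2.floodFill(im.copy(),m,(u,v),0,(14,)*3,(14,)*3,4|cv2.FLOODFILL_MASK_ONLY|cv2.FLOODFILL_FIXED_RANGE|(255<<8))
    m=cv2.morphologyEx(m[1:-1,1:-1],cv2.MORPH_CLOSE,np.ones((5,5)))
    k=cv2.findContours(m,0,1)[0]; k=max(k,key=cv2.contourArea); (a,b),rr=cv2.minEnclosingCircle(k)
    S[n]=proj(a,b,.028); print(n,S[n].round(4),a,b,rr*2.4)
ax=sum(S.values())/4; print('axis',ax.round(4)); a=[np.degrees(np.arctan2(*(S[n]-ax)[1::-1])) for n in S]; print(a,[np.hypot(*(S[n]-ax)[:2]).round(4) for n in S])
E
python3 m.py|sed -n '/^$/,$p'
```

```text
amber [ 0.4564 -0.2517] 194 0.073
green [ 0.5923 -0.3779] 201 0.0728
steel [ 0.6151 -0.2353] 76 0.0822
copper [ 0.4479 -0.3984] 92 0.0821
pourer [ 0.4355 -0.1176] 187 0.0848
lip/handle offs [[-0.011, 0.033], [-0.013, 0.035], [-0.013, 0.033], [-0.013, 0.031], [-0.015, 0.035], [-0.015, 0.033], [-0.016, 0.031], [-0.018, 0.033], [-0.018, 0.031], [-0.018, 0.028], [-0.02, 0.033], [-0.02, 0.031], [-0.02, 0.028], [-0.022, 0.031], [-0.022, 0.028], [-0.022, 0.026], [-0.025, 0.029], [-0.024, 0.026], [-0.025, 0.024], [-0.027, 0.028]]
handle [ 0.6656 -0.1109  0.0197] 0.6929293145615014 line [ 0.9588 -0.2842  0.6656 -0.1109]
head [ 0.5862 -0.0892  0.0168] ((0.589487612247467, -0.08978112041950226), 0.040916115045547485)
strainer [0.576  0.2415 0.028 ] 126.5 188.0 31.681148529052734
pourer [0.4618 0.2427 0.028 ] 124.18720245361328 234.58056640625 30.379012298583984
tumbler [0.4595 0.1288 0.028 ] 171.6058807373047 235.2294158935547 39.79351043701172
jigger [0.5738 0.1277 0.028 ] 173.0677490234375 188.69354248046875 25.432525634765625
axis [0.5178 0.1852 0.028 ]
[np.float64(44.06931170482009), np.float64(134.18722770303458), np.float64(-135.94914384729728), np.float64(-45.74896439755169)] [np.float64(0.081), np.float64(0.0803), np.float64(0.0811), np.float64(0.0803)]
```

```bash
cat >> h.py <<'E'
from scipy.spatial.transform import Rotation as Ro
def plan(*wps):
    """wps: (x,y,z_tcp,jaw_deg or None); rows as shifts from present pose, tool axes, mm/deg"""
    o=manip.get_obs(); R=Ro.from_euler('xyz',o['tool_rot']).as_matrix(); p=o['position']
    print('t',o['t'].round(2),'p',p.round(4),'xaxis',R[:,0].round(3),'jaw',np.degrees(np.arctan2(R[1,1],R[0,1])).round(1),'j6',o['joints'][5].round(2),'gap',o['finger_gap'].round(4))
    for x,y,z,j in wps:
        d=R.T@(np.array([x,y,z])-p)*1000
        if j is None: rv=np.zeros(3)
        else:
            X=np.array([0,0,-1.]); Y=np.array([np.cos(np.radians(j)),np.sin(np.radians(j)),0])
            if Y@R[:,1]<0: Y=-Y
            T=np.stack([X,Y,np.cross(X,Y)],1); rv=Ro.from_matrix(R.T@T).as_rotvec(degrees=True)
        print('xyz',d.round(1),'rot',rv.round(1),'dist',np.linalg.norm(d).round())
E
python3 - <<'E'
from h import *
plan((.4564,-.2517,.212,None),(.4564,-.2517,.05,None))
plan((.4564,-.2517,.212,-16))
E
```

```text
Traceback (most recent call last):
  File "h.py", line 13, in plan
    print('t',o['t'].round(2),'p',p.round(4),'xaxis',R[:,0].round(3),'jaw',np.degrees(np.arctan2(R[1,1],R[0,1])).round(1),'j6',o['joints'][5].round(2),'gap',o['finger_gap'].round(4))
              ^^^^^^^^^^^^
AttributeError: 'float' object has no attribute 'round'
```

```bash
sed -i "s/o\['t'\].round(2)/round(float(o['t']),2)/;s/o\['finger_gap'\].round(4)/round(float(o['finger_gap']),4)/" h.py
python3 - <<'E'
from h import *
plan((.4564,-.2517,.15,None),(.4564,-.2517,.15,-16),(.4564,-.2517,.15,45),(.4564,-.2517,.05,None))
E
```

```text
t 0.1 p [ 0.2376 -0.4957  0.2114] xaxis [-0.     0.001 -1.   ] jaw -64.4 j6 -0.08 gap 0.0856
xyz [  61.6 -125.4 -302.8] rot [0. 0. 0.] dist 333.0
xyz [  61.6 -125.4 -302.8] rot [-48.4  -0.    0.1] dist 333.0
xyz [  61.6 -125.4 -302.8] rot [70.6  0.   0.1] dist 333.0
xyz [ 161.6 -125.3 -302.8] rot [0. 0. 0.] dist 365.0
```

Emit:
jog_arm --motion '[{"x":0,"y":-20,"z":-50},{"x":0,"y":-45,"z":-108},{"x":0,"y":-70,"z":-168},{"x":10,"y":-95,"z":-228},{"x":30,"y":-115,"z":-280},{"x":50,"y":-125,"z":-303},{"x":62,"y":-125,"z":-303},{"x":62,"y":-125,"z":-303}]' --claw 85 --newtons 30

```text
$.motion[0]: bad value
```

```bash
cat >> h.py <<'E'
def wrim(zt,r,x0,rad=.05,name='wrist'):
    from scipy.optimize import least_squares
    c=cam(name); P=pts(c); w=(abs(P[...,2]-zt)<.006)&(np.hypot(P[...,0]-x0[0],P[...,1]-x0[1])<rad)&(c['depth']>0); Q=P[w]
    s=least_squares(lambda p:np.hypot(*(Q[:,:2]-p).T)-r,Q[:,:2].mean(0),loss='soft_l1',f_scale=.001)
    print('rim',s.x.round(4),len(Q),'res',np.median(abs(s.fun)).round(4)); return c,P,Q,s.x
E
python3 - <<'E'
from h import *
c,P,Q,x=wrim(.074,.0315,(.456,-.252))
save(c,'w1.png')
plan((*x,.045,None))
E
```

```text
h.py:25: RuntimeWarning: Mean of empty slice.
  s=least_squares(lambda p:np.hypot(*(Q[:,:2]-p).T)-r,Q[:,:2].mean(0),loss='soft_l1',f_scale=.001)
  ret = um.true_divide(
Traceback (most recent call last):
  File "h.py", line 25, in wrim
    s=least_squares(lambda p:np.hypot(*(Q[:,:2]-p).T)-r,Q[:,:2].mean(0),loss='soft_l1',f_scale=.001)
ValueError: Initial guess is outside of provided bounds
```

The move was refused with "bad value" on the first row. I'll give all six keys in each row.

Emit:
jog_arm --motion '[{"x":0,"y":-20,"z":-50,"rx":0,"ry":0,"rz":0},{"x":0,"y":-45,"z":-106,"rx":0,"ry":0,"rz":0},{"x":0,"y":-68,"z":-163,"rx":0,"ry":0,"rz":0},{"x":10,"y":-90,"z":-218,"rx":0,"ry":0,"rz":0},{"x":30,"y":-112,"z":-268,"rx":0,"ry":0,"rz":0},{"x":50,"y":-125,"z":-303,"rx":0,"ry":0,"rz":0},{"x":62,"y":-125,"z":-303,"rx":0,"ry":0,"rz":0},{"x":62,"y":-125,"z":-303,"rx":0,"ry":0,"rz":0}]' --claw 85 --newtons 30

```text
t: 1.15
position: [0.4562, -0.2524, 0.1491]
tool_rot: [-0.946, 1.569, 2.642]
ft_force: [1.0, -1.0, 0.6]
finger_gap: 0.0849
```

```bash
python3 - <<'E'
from h import *
c=cam('wrist'); save(c,'w1.png'); P=pts(c); print(c['T'].round(3)); w=(abs(P[...,2]-.074)<.006)&(c['depth']>0); print(w.sum(), P[w].mean(0) if w.any() else 0, P[::96,::128,:].round(3).tolist())
E
```

```text
[[ 0.431  0.862  0.266  0.523]
 [-0.902  0.412  0.126 -0.221]
 [-0.001 -0.295  0.956  0.311]
 [ 0.     0.     0.     1.   ]]
5946 [ 0.49010905 -0.27590417  0.07334695] [[[0.498, 0.041, -0.0], [0.55, -0.069, 0.001], [0.602, -0.178, 0.0], [0.655, -0.287, -0.001]], [[0.41, 0.024, 0.0], [0.467, -0.095, -0.0], [0.524, -0.215, 0.0], [0.581, -0.334, -0.001]], [[0.304, 0.004, 0.001], [0.367, -0.127, 0.0], [0.434, -0.257, 0.013], [0.493, -0.391, 0.0]], [[0.172, -0.019, -0.001], [0.446, -0.206, 0.226], [0.314, -0.314, -0.001], [0.481, -0.293, 0.218]]]
```

View pics/w1.png

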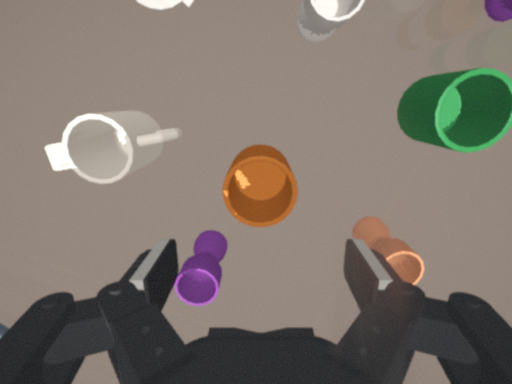

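The wrist view shows the amber tumbler at (260,185), pourer (98,148), copper jigger (403,266), green tumbler (473,110), steel jigger cut off at (335,5), and purple (198,285).

```bash
python3 - <<'E'
from h import *
c,P,Q,x=wrim(.074,.0305,(.456,-.252))
wrim(.086,.026,(.4355,-.1176),.035)
plan((*x,.045,None))
E
```

```text
rim [ 0.4538 -0.2525] 1363 res 0.0013
rim [ 0.4338 -0.1207] 1694 res 0.0013
t 1.3 p [ 0.4567 -0.2533  0.1505] xaxis [ 0.001 -0.001 -1.   ] jaw -64.5 j6 0.53 gap 0.0846
xyz [105.5  -2.1   2.3] rot [0. 0. 0.] dist 106.0
```

Emit:
jog_arm --motion '[{"x":35,"y":-2,"z":2,"rx":0,"ry":0,"rz":0},{"x":75,"y":-2,"z":2,"rx":0,"ry":0,"rz":0},{"x":105,"y":-2,"z":2,"rx":0,"ry":0,"rz":0},{"x":105,"y":-2,"z":2,"rx":0,"ry":0,"rz":0}]'

```text
t: 1.8
position: [0.4532, -0.2515, 0.044]
tool_rot: [-1.035, 1.568, 2.552]
ft_force: [-0.1, -1.0, 0.9]
finger_gap: 0.0853
```

Emit:
jog_arm --motion '[{"x":0,"y":0,"z":0,"rx":0,"ry":0,"rz":0},{"x":0,"y":0,"z":0,"rx":0,"ry":0,"rz":0},{"x":0,"y":0,"z":0,"rx":0,"ry":0,"rz":0},{"x":0,"y":0,"z":0,"rx":0,"ry":0,"rz":0},{"x":0,"y":0,"z":0,"rx":0,"ry":0,"rz":0}]' --claw 55 --newtons 40

```text
t: 2.42
position: [0.4549, -0.2521, 0.0476]
tool_rot: [2.042, 1.568, -0.653]
ft_force: [-5.9, 2.2, 16.5]
finger_gap: 0.0626
```

```bash
python3 - <<'E'
from h import *
p=manip.get_obs()['position']
plan((p[0],p[1],.16,None),(.4595,.1288,.16,None),(.4595,.1288,p[2]+.032,None))
E
```

```text
t 2.42 p [ 0.4549 -0.2521  0.0476] xaxis [ 0.002 -0.002 -1.   ] jaw -64.4 j6 0.53 gap 0.0626
xyz [-1.124e+02  3.000e-01 -1.000e-01] rot [0. 0. 0.] dist 112.0
xyz [-113.  -341.2 -168.8] rot [0. 0. 0.] dist 397.0
xyz [ -32.6 -341.4 -168.7] rot [0. 0. 0.] dist 382.0
```

Emit:
jog_arm --motion '[{"x":-20,"y":0,"z":0,"rx":0,"ry":0,"rz":0},{"x":-60,"y":0,"z":0,"rx":0,"ry":0,"rz":0},{"x":-105,"y":0,"z":0,"rx":0,"ry":0,"rz":0},{"x":-135,"y":0,"z":0,"rx":0,"ry":0,"rz":0},{"x":-135,"y":0,"z":0,"rx":0,"ry":0,"rz":0}]'

```text
t: 3.05
position: [0.4555, -0.2523, 0.1836]
tool_rot: [2.1, 1.564, -0.595]
ft_force: [-0.0, 0.1, -0.7]
finger_gap: 0.0552
```

```bash
python3 - <<'E'
from h import *
o=manip.get_obs(); print(o['ft_force'],o['finger_gap'])
for n in('wrist','scene'): c=cam(n); save(c,n+'2.png')
plan((.4595,.1288,.18,None),(.4595,.1288,.12,None))
E
python3 -c "
import cv2,numpy as np
a=cv2.imread('pics/wrist2.png');b=cv2.imread('pics/scene2.png');cv2.imwrite('pics/c2.png',cv2.resize(np.hstack([a,b]),(800,300)))"
```

```text
[-0.04479608  0.11271349 -0.67101767] 0.05518279094729201
t 3.15 p [ 0.4542 -0.2515  0.1806] xaxis [ 0.001 -0.001 -1.   ] jaw -64.4 j6 0.53 gap 0.0553
xyz [ 3.000e-01 -3.407e+02 -1.690e+02] rot [0. 0. 0.] dist 380.0
xyz [  60.3 -340.7 -169. ] rot [0. 0. 0.] dist 385.0
```

View pics/c2.png

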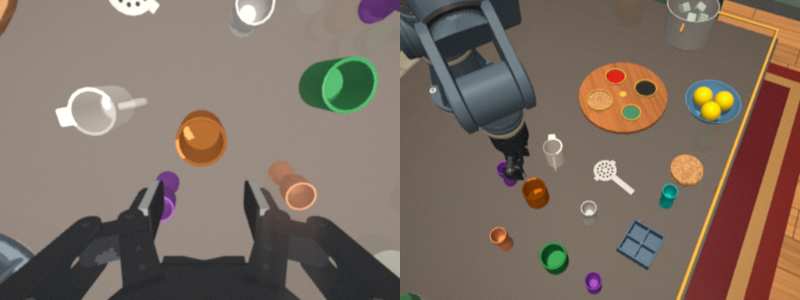

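```bash
python3 - <<'E'
from h import *
c,P,Q,x=wrim(.074,.0305,(.456,-.252),.07)
print(Q[:,2].mean(), np.ptp(Q[:,:2],axis=0)); 
# plane tilt of rim
A=np.c_[Q[:,:2]-x,np.ones(len(Q))]; print(np.linalg.lstsq(A,Q[:,2],rcond=None)[0])
# finger points in camera, in tool frame
o=manip.get_obs(); R=Ro.from_euler('xyz',o['tool_rot']).as_matrix()
L=(P-o['position'])@R
w=(c['depth']>0)&(c['depth']<.25)&(abs(L[...,1])<.06)&(L[...,0]>-.04)
for s in(-1,1):
    q=L[w&(np.sign(L[...,1])==s)]; print(s,len(q),q.min(0).round(4),q.max(0).round(4)); t=q[q[:,0]>q[:,0].max()-.015]; print('tip',t.mean(0).round(4),t.min(0).round(4),t.max(0).round(4))
t=cam('top'); 
K=pts(t); w=(abs(K[...,2]-.073)<.007)&(np.hypot(K[...,0]-.456,K[...,1]+.252)<.06); print(w.sum(), K[w].mean(0) if w.any() else '')
E
```

```text
rim [ 0.4523 -0.2507] 1095 res 0.0013
0.07331652286125656 [0.06533045 0.06527661]
[0.00549941 0.00491806 0.0733184 ]
-1 473 [-0.04   -0.0409 -0.0103] [-0.0234 -0.0269  0.0125]
tip [-0.0327 -0.0301 -0.0032] [-0.0382 -0.0409 -0.0103] [-0.0234 -0.027   0.0125]
1 919 [-0.04    0.0274 -0.1568] [0.1228 0.0599 0.0125]
tip [ 0.113   0.042  -0.1374] [ 0.1078  0.0346 -0.1568] [ 0.1228  0.0599 -0.1283]
47 [ 0.46766947 -0.22572141  0.0731726 ]
```

```bash
python3 - <<'E'
from h import *
c=cam('wrist'); P=pts(c);o=manip.get_obs(); R=Ro.from_euler('xyz',o['tool_rot']).as_matrix(); L=(P-o['position'])@R*1000
for v in range(222,300,8): print(v,[(u,)+tuple(L[v,u].round().astype(int)) if c['depth'][v,u]>0 else (u,0) for u in range(172,222,8)])
p=c['color'][200:384,130:400]; cv2.imwrite('pics/f.png',cv2.resize(p[:,:,::-1],None,fx=2.5,fy=2.5))
E
```

```text
222 [(172, np.int64(180), np.int64(-114), np.int64(77)), (180, np.int64(179), np.int64(-104), np.int64(76)), (188, np.int64(179), np.int64(-93), np.int64(76)), (196, np.int64(180), np.int64(-83), np.int64(77)), (204, np.int64(180), np.int64(-73), np.int64(77)), (212, np.int64(168), np.int64(-61), np.int64(72)), (220, np.int64(172), np.int64(-51), np.int64(73))]
230 [(172, np.int64(179), np.int64(-115), np.int64(88)), (180, np.int64(179), np.int64(-105), np.int64(88)), (188, np.int64(180), np.int64(-95), np.int64(88)), (196, np.int64(180), np.int64(-84), np.int64(88)), (204, np.int64(158), np.int64(-69), np.int64(78)), (212, np.int64(153), np.int64(-58), np.int64(76)), (220, np.int64(157), np.int64(-49), np.int64(77))]
238 [(172, np.int64(180), np.int64(-116), np.int64(99)), (180, np.int64(179), np.int64(-106), np.int64(99)), (188, np.int64(180), np.int64(-95), np.int64(100)), (196, np.int64(-37), np.int64(-31), np.int64(-10)), (204, np.int64(-35), np.int64(-28), np.int64(-9)), (212, np.int64(130), np.int64(-55), np.int64(74)), (220, np.int64(146), np.int64(-48), np.int64(83))]
246 [(
[... 1849 characters left out ...]
64(-32), np.int64(-10)), (180, np.int64(-76), np.int64(-28), np.int64(-11)), (188, np.int64(-64), np.int64(-29), np.int64(-2)), (196, np.int64(-58), np.int64(-27), np.int64(2)), (204, np.int64(180), np.int64(-79), np.int64(174)), (212, np.int64(181), np.int64(-68), np.int64(174)), (220, np.int64(180), np.int64(-57), np.int64(174))]
294 [(172, np.int64(-79), np.int64(-30), np.int64(-10)), (180, np.int64(-79), np.int64(-27), np.int64(-10)), (188, np.int64(-86), np.int64(-23), np.int64(-16)), (196, np.int64(-58), np.int64(-28), np.int64(6)), (204, np.int64(180), np.int64(-80), np.int64(187)), (212, np.int64(179), np.int64(-68), np.int64(186)), (220, np.int64(179), np.int64(-57), np.int64(186))]
```

View pics/f.png

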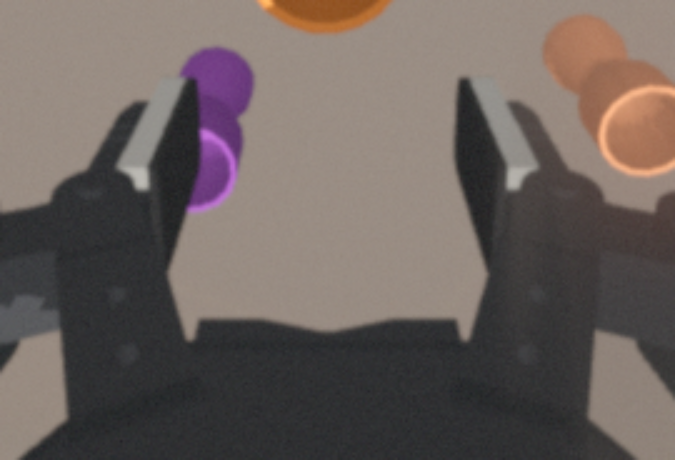

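The pads centre about 42 mm behind the reported TCP, with tips at about -25 mm. The stated geometry puts the tips ahead of the TCP. The 16 N contact fits this: the tips closed on the rim. So I'll grip with the TCP about 42 mm lower than the desired pad height. The tumbler still stands upright at (.4523,-.2507).

Emit:
jog_arm --motion '[{"x":0,"y":1,"z":2,"rx":0,"ry":0,"rz":0},{"x":0,"y":1,"z":2,"rx":0,"ry":0,"rz":0},{"x":20,"y":1,"z":2,"rx":0,"ry":0,"rz":0},{"x":50,"y":1,"z":2,"rx":0,"ry":0,"rz":0},{"x":60,"y":1,"z":2,"rx":0,"ry":0,"rz":0},{"x":60,"y":1,"z":2,"rx":0,"ry":0,"rz":0}]' --claw 85

```text
t: 4.05
position: [0.4528, -0.2531, 0.1197]
tool_rot: [-1.051, 1.57, 2.537]
ft_force: [0.8, -0.6, 0.7]
finger_gap: 0.0851
```

```bash
cat >> h.py <<'E'
def tips():
    c=cam('wrist'); P=pts(c);o=manip.get_obs(); R=Ro.from_euler('xyz',o['tool_rot']).as_matrix(); L=(P-o['position'])@R*1000
    g=o['finger_gap']*500
    for s in(-1,1):
        w=(c['depth']>0)&(abs(L[...,1]*s-g)<6)&(abs(L[...,2])<15)&(L[...,0]<30)&(L[...,0]>-90)
        q=L[w]; t=q[q[:,0]>np.percentile(q[:,0],90)]; print('tip',s,'gap',2*g,np.percentile(q[:,0],[90,97,99.5]).round(1),t.mean(0).round(1))
    return c,P
E
python3 - <<'E'
from h import *
tips(); c,P,Q,x=wrim(.074,.0305,(.4523,-.2507),.045)
plan((*x,.003,None))
E
```

```text
tip -1 gap 85.16802066778193 [-40.6 -35.7 -32.5] [-36.9 -43.4  -0.8]
tip 1 gap 85.16802066778193 [-40.9 -35.8 -32.4] [-37.   42.9  -0.9]
rim [ 0.4524 -0.2507] 1775 res 0.0013
t 4.15 p [ 0.4533 -0.2535  0.1208] xaxis [ 0.001 -0.001 -1.   ] jaw -64.4 j6 0.52 gap 0.085
xyz [117.8  -3.   -0.3] rot [0. 0. 0.] dist 118.0
```

Emit:
jog_arm --motion '[{"x":25,"y":-2,"z":0,"rx":0,"ry":0,"rz":0},{"x":60,"y":-2,"z":0,"rx":0,"ry":0,"rz":0},{"x":85,"y":-2,"z":0,"rx":0,"ry":0,"rz":0},{"x":85,"y":-2,"z":0,"rx":0,"ry":0,"rz":0}]'

```text
t: 4.65
position: [0.4517, -0.2511, 0.0345]
tool_rot: [-1.039, 1.569, 2.549]
ft_force: [-0.3, -0.2, 0.5]
finger_gap: 0.0852
```

Emit:
jog_arm --motion '[{"x":15,"y":0,"z":0,"rx":0,"ry":0,"rz":0},{"x":30,"y":0,"z":0,"rx":0,"ry":0,"rz":0},{"x":30,"y":0,"z":0,"rx":0,"ry":0,"rz":0}]'

```text
t: 5.03
position: [0.4515, -0.251, 0.004]
tool_rot: [-1.035, 1.569, 2.554]
ft_force: [-0.6, 0.9, 0.3]
finger_gap: 0.085
```

Emit:
jog_arm --motion '[{"x":0,"y":0,"z":0,"rx":0,"ry":0,"rz":0},{"x":0,"y":0,"z":0,"rx":0,"ry":0,"rz":0},{"x":0,"y":0,"z":0,"rx":0,"ry":0,"rz":0},{"x":0,"y":0,"z":0,"rx":0,"ry":0,"rz":0},{"x":0,"y":0,"z":0,"rx":0,"ry":0,"rz":0},{"x":0,"y":0,"z":0,"rx":0,"ry":0,"rz":0},{"x":0,"y":0,"z":0,"rx":0,"ry":0,"rz":0}]' --claw 55 --newtons 40

```text
t: 5.9
position: [0.4522, -0.2515, 0.0055]
tool_rot: [2.131, 1.57, -0.563]
ft_force: [-1.6, 1.4, 5.8]
finger_gap: 0.0667
```

Emit:
jog_arm --motion '[{"x":-20,"y":0,"z":0,"rx":0,"ry":0,"rz":0},{"x":-60,"y":0,"z":0,"rx":0,"ry":0,"rz":0},{"x":-100,"y":0,"z":0,"rx":0,"ry":0,"rz":0},{"x":-130,"y":0,"z":0,"rx":0,"ry":0,"rz":0},{"x":-130,"y":0,"z":0,"rx":0,"ry":0,"rz":0}]'

```text
t: 6.52
position: [0.4529, -0.252, 0.1367]
tool_rot: [2.09, 1.567, -0.605]
ft_force: [-0.3, -0.6, -3.2]
finger_gap: 0.0663
```

```bash
python3 - <<'E'
from h import *
o=manip.get_obs(); p=o['position']; print(o['ft_force'],o['finger_gap'])
c=cam('wrist'); P=pts(c); R=Ro.from_euler('xyz',o['tool_rot']).as_matrix(); L=(P-p)@R*1000
# lowest/top points of held tumbler
hs=cv2.cvtColor(c['color'],cv2.COLOR_RGB2HSV); w=(hs[...,0]>8)&(hs[...,0]<24)&(hs[...,1]>150)&(abs(L[...,1])<40)&(abs(L[...,2])<45)&(c['depth']>0)&(L[...,0]>-100)&(L[...,0]<30)
print(w.sum(), np.percentile(L[w],[1,50,99],axis=0).round(1))
plan((.4595,.1288,p[2],None),(.4595,.1288,.003+.028+.012,None))
E
```

```text
[-0.34087082 -0.55348978 -3.20875469] 0.06628860168964013
19732 [[-69.3 -29.4 -32.5]
 [-45.5  -0.2   8.9]
 [ -5.6  29.4  28.5]]
t 6.58 p [ 0.4521 -0.2514  0.135 ] xaxis [ 0.001 -0.001 -1.   ] jaw -64.4 j6 0.53 gap 0.0665
xyz [  -1.9 -339.7 -171. ] rot [0. 0. 0.] dist 380.0
xyz [  91.8 -339.8 -170.9] rot [0. 0. 0.] dist 391.0
```

Emit:
jog_arm --motion '[{"x":0,"y":-25,"z":-12,"rx":0,"ry":0,"rz":0},{"x":0,"y":-75,"z":-38,"rx":0,"ry":0,"rz":0},{"x":0,"y":-130,"z":-66,"rx":0,"ry":0,"rz":0},{"x":0,"y":-186,"z":-94,"rx":0,"ry":0,"rz":0},{"x":0,"y":-242,"z":-122,"rx":0,"ry":0,"rz":0},{"x":0,"y":-292,"z":-147,"rx":0,"ry":0,"rz":0},{"x":0,"y":-325,"z":-164,"rx":0,"ry":0,"rz":0},{"x":0,"y":-340,"z":-171,"rx":0,"ry":0,"rz":0}]'

```text
t: 7.58
position: [0.4584, 0.1306, 0.1335]
tool_rot: [-0.28, 1.569, -2.973]
ft_force: [-0.5, -0.6, -2.2]
finger_gap: 0.0663
```

Emit:
jog_arm --motion '[{"x":0,"y":0,"z":0,"rx":0,"ry":0,"rz":0}]'

```text
t: 7.7
position: [0.4588, 0.1293, 0.1339]
tool_rot: [-0.206, 1.569, -2.899]
ft_force: [-0.2, -0.2, -3.0]
finger_gap: 0.0662
```

```bash
python3 - <<'E'
from h import *
c=cam('wrist'); save(c,'w3.png'); np.save('w3.npy',dict(c),allow_pickle=True)
plan((.4595,.1288,.043,None),(.4595,.1288,.033,None))
E
```

```text
t 7.75 p [0.4589 0.1286 0.1342] xaxis [-0.001 -0.    -1.   ] jaw -64.4 j6 1.3 gap 0.0664
xyz [91.1  0.1 -0.7] rot [0. 0. 0.] dist 91.0
xyz [ 1.011e+02  1.000e-01 -7.000e-01] rot [0. 0. 0.] dist 101.0
```

View pics/w3.png

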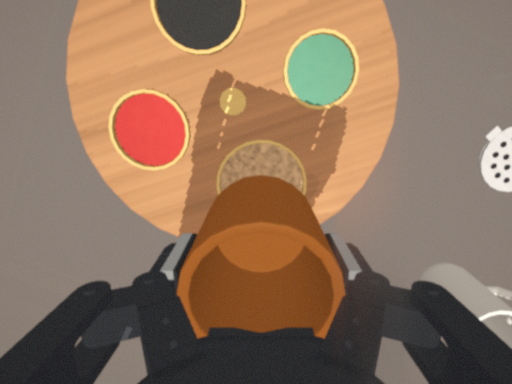

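The wrist view shows the tumbler held upright with the cork seat straight ahead below at (261,175). Red is at (149,130), green at (321,68) and black at (200,8).

```bash
python3 - <<'E'
from h import *
c=np.load('w3.npy',allow_pickle=True).item()
hs=cv2.cvtColor(c['color'],cv2.COLOR_RGB2HSV)
def proj(u,v,z):
    r=c['T'][:3,:3]@np.array([(u-c['cx'])/c['fx'],-(v-c['cy'])/c['fy'],-1]); o=c['T'][:3,3]
    return o+r*(z-o[2])/r[2]
for n,(u,v) in dict(pourer=(149,130),jigger=(321,68),).items():
    m=np.zeros((386,514),np.uint8); cv2.floodFill(c['color'].copy(),m,(u,v),0,(45,)*3,(45,)*3,4|cv2.FLOODFILL_MASK_ONLY|cv2.FLOODFILL_FIXED_RANGE|(255<<8))
    k=max(cv2.findContours(m[1:-1,1:-1],0,1)[0],key=cv2.contourArea); e=cv2.fitEllipse(k); print(n,e,proj(*e[0],.029).round(4))
E
```

```text
pourer ((149.60751342773438, 129.2450408935547), (64.73038482666016, 74.78443145751953), 141.92726135253906) [0.4582 0.2416 0.029 ]
jigger ((320.3135681152344, 69.12674713134766), (64.36546325683594, 70.66462707519531), 14.262338638305664) [0.5704 0.1256 0.029 ]
```

Emit:
jog_arm --motion '[{"x":25,"y":0,"z":-1,"rx":0,"ry":0,"rz":0},{"x":55,"y":0,"z":-1,"rx":0,"ry":0,"rz":0},{"x":80,"y":0,"z":-1,"rx":0,"ry":0,"rz":0},{"x":90,"y":0,"z":-1,"rx":0,"ry":0,"rz":0},{"x":90,"y":0,"z":-1,"rx":0,"ry":0,"rz":0}]'

```text
t: 8.38
position: [0.4601, 0.1289, 0.0447]
tool_rot: [-0.234, 1.57, -2.93]
ft_force: [-0.3, 1.4, -1.5]
finger_gap: 0.0663
```

Emit:
jog_arm --motion '[{"x":4,"y":0,"z":0,"rx":0,"ry":0,"rz":0},{"x":7,"y":0,"z":0,"rx":0,"ry":0,"rz":0},{"x":9,"y":0,"z":0,"rx":0,"ry":0,"rz":0},{"x":9,"y":0,"z":0,"rx":0,"ry":0,"rz":0}]'

```text
t: 8.88
position: [0.4602, 0.1296, 0.0359]
tool_rot: [-0.465, 1.571, 3.124]
ft_force: [-0.9, 0.7, -3.3]
finger_gap: 0.0661
```

Emit:
jog_arm --motion '[{"x":2,"y":0,"z":0,"rx":0,"ry":0,"rz":0},{"x":3,"y":0,"z":0,"rx":0,"ry":0,"rz":0},{"x":3,"y":0,"z":0,"rx":0,"ry":0,"rz":0}]'

```text
t: 9.25
position: [0.4603, 0.1296, 0.0335]
tool_rot: [2.874, 1.57, 0.179]
ft_force: [-4.1, 0.3, 8.3]
finger_gap: 0.0659
```

Contact (8 N), so I release and rise.

Emit:
jog_arm --motion '[{"x":0,"y":0,"z":0,"rx":0,"ry":0,"rz":0},{"x":0,"y":0,"z":0,"rx":0,"ry":0,"rz":0},{"x":0,"y":0,"z":0,"rx":0,"ry":0,"rz":0},{"x":0,"y":0,"z":0,"rx":0,"ry":0,"rz":0},{"x":0,"y":0,"z":0,"rx":0,"ry":0,"rz":0}]' --claw 85

```text
t: 9.88
position: [0.4602, 0.1296, 0.0329]
tool_rot: [-0.674, 1.571, 2.915]
ft_force: [-0.4, -1.4, -1.0]
finger_gap: 0.0849
```

Emit:
jog_arm --motion '[{"x":-25,"y":0,"z":0,"rx":0,"ry":0,"rz":0},{"x":-65,"y":0,"z":0,"rx":0,"ry":0,"rz":0},{"x":-100,"y":0,"z":0,"rx":0,"ry":0,"rz":0},{"x":-120,"y":0,"z":0,"rx":0,"ry":0,"rz":0},{"x":-120,"y":0,"z":0,"rx":0,"ry":0,"rz":0}]'

```text
t: 10.5
position: [0.4609, 0.1297, 0.1539]
tool_rot: [2.87, 1.568, 0.175]
ft_force: [0.7, -0.2, -0.7]
finger_gap: 0.0852
```

```bash
python3 - <<'E'
from h import *
wrim(.102,.0305,(.4595,.1288),.05)
plan((.4345,-.119,.15,35))
E
```

```text
rim [0.4609 0.1299] 1686 res 0.0013
t 10.55 p [0.4602 0.1296 0.1528] xaxis [ 0.001  0.    -1.   ] jaw -64.4 j6 1.3 gap 0.0851
xyz [  2.7 213.1 130.6] rot [80.6 -0.   0. ] dist 250.0
```

Emit:
jog_arm --motion '[{"x":0,"y":20,"z":12,"rx":-10,"ry":0,"rz":0},{"x":0,"y":55,"z":33,"rx":-20,"ry":0,"rz":0},{"x":0,"y":90,"z":55,"rx":-30,"ry":0,"rz":0},{"x":0,"y":125,"z":77,"rx":-40,"ry":0,"rz":0},{"x":0,"y":160,"z":98,"rx":-50,"ry":0,"rz":0},{"x":3,"y":190,"z":117,"rx":-60,"ry":0,"rz":0},{"x":3,"y":208,"z":128,"rx":-70,"ry":0,"rz":0},{"x":3,"y":213,"z":131,"rx":-80,"ry":0,"rz":0}]'

```text
t: 11.55
position: [0.4333, -0.1201, 0.1485]
tool_rot: [-2.186, 1.569, 2.803]
ft_force: [-0.0, -0.2, -0.6]
finger_gap: 0.085
```

Emit:
jog_arm --motion '[{"x":0,"y":0,"z":0,"rx":-10,"ry":0,"rz":0},{"x":0,"y":0,"z":0,"rx":-19.4,"ry":0,"rz":0},{"x":0,"y":0,"z":0,"rx":-19.4,"ry":0,"rz":0}]'

```text
t: 11.92
position: [0.4335, -0.1189, 0.1488]
tool_rot: [-2.562, 1.569, 2.761]
ft_force: [0.7, 0.3, -0.6]
finger_gap: 0.0846
```

```bash
python3 - <<'E'
from h import *
c,P,Q,x=wrim(.086,.0262,(.4345,-.119),.032)
w=(abs(P[...,2]-.07)<.02)&(c['depth']>0); d=P[w][:,:2]-x; r=np.hypot(*d.T); d=d[(r>.034)&(r<.06)]; a=np.degrees(np.arctan2(d[:,1],d[:,0])); print(np.histogram(a,24,(-180,180)))
h=a[a<0]; l=a[a>0]; print('handle',np.median(h),'lip',np.median(l))
plan((*x,.003,35))
E
```

```text
rim [ 0.4321 -0.1193] 1181 res 0.0011
(array([  0,   0,   0,   0,   0,   0,   0,   9, 137,   0,   0,   0,   0,
         0,   0,   0,   0,   0,   0,  75,  92,  46,   0,   0]), array([-180., -165., -150., -135., -120., -105.,  -90.,  -75.,  -60.,
        -45.,  -30.,  -15.,    0.,   15.,   30.,   45.,   60.,   75.,
         90.,  105.,  120.,  135.,  150.,  165.,  180.]))
handle -55.2275074900037 lip 125.05790457020782
t 11.97 p [ 0.4336 -0.1189  0.1489] xaxis [-0.002  0.001 -1.   ] jaw 34.8 j6 -0.98 gap 0.085
xyz [145.9  -1.3  -0.4] rot [-0.2 -0.1  0.1] dist 146.0
```

Emit:
jog_arm --motion '[{"x":30,"y":-1,"z":0,"rx":0,"ry":0,"rz":0},{"x":75,"y":-1,"z":0,"rx":0,"ry":0,"rz":0},{"x":115,"y":-1,"z":0,"rx":0,"ry":0,"rz":0},{"x":135,"y":-1,"z":0,"rx":0,"ry":0,"rz":0},{"x":142,"y":-1,"z":0,"rx":0,"ry":0,"rz":0},{"x":142,"y":-1,"z":0,"rx":0,"ry":0,"rz":0}]'

```text
t: 12.72
position: [0.4332, -0.1196, 0.0079]
tool_rot: [-2.606, 1.57, 2.716]
ft_force: [-0.1, 0.8, -0.2]
finger_gap: 0.0853
```

Emit:
jog_arm --motion '[{"x":0,"y":0,"z":0,"rx":0,"ry":0,"rz":0},{"x":0,"y":0,"z":0,"rx":0,"ry":0,"rz":0},{"x":0,"y":0,"z":0,"rx":0,"ry":0,"rz":0},{"x":0,"y":0,"z":0,"rx":0,"ry":0,"rz":0},{"x":0,"y":0,"z":0,"rx":0,"ry":0,"rz":0},{"x":0,"y":0,"z":0,"rx":0,"ry":0,"rz":0},{"x":0,"y":0,"z":0,"rx":0,"ry":0,"rz":0},{"x":0,"y":0,"z":0,"rx":0,"ry":0,"rz":0}]' --claw 45 --newtons 40

```text
t: 13.72
position: [0.4338, -0.1199, 0.0089]
tool_rot: [0.568, 1.569, -0.392]
ft_force: [-2.7, 1.7, 9.1]
finger_gap: 0.0559
```

Emit:
jog_arm --motion '[{"x":-20,"y":0,"z":0,"rx":0,"ry":0,"rz":0},{"x":-60,"y":0,"z":0,"rx":0,"ry":0,"rz":0},{"x":-100,"y":0,"z":0,"rx":0,"ry":0,"rz":0},{"x":-135,"y":0,"z":0,"rx":0,"ry":0,"rz":0},{"x":-150,"y":0,"z":0,"rx":0,"ry":0,"rz":0},{"x":-150,"y":0,"z":0,"rx":0,"ry":0,"rz":0}]'

```text
t: 14.48
position: [0.4334, -0.1197, 0.1582]
tool_rot: [0.586, 1.57, -0.374]
ft_force: [-0.1, 0.1, -1.8]
finger_gap: 0.0564
```

```bash
python3 - <<'E'
from h import *
o=manip.get_obs(); print(o['ft_force'])
plan((.460,.2422,.155,None),(.460,.2422,.043,None))
E
```

```text
[-0.05753017  0.06031119 -1.78526267]
t 14.47 p [ 0.4334 -0.1197  0.1582] xaxis [ 0.001 -0.    -1.   ] jaw 35.0 j6 -0.98 gap 0.0564
xyz [   3.   229.3 -281.3] rot [0. 0. 0.] dist 363.0
xyz [ 115.   229.2 -281.4] rot [0. 0. 0.] dist 381.0
```

Emit:
jog_arm --motion '[{"x":0,"y":14,"z":-18,"rx":0,"ry":0,"rz":0},{"x":0,"y":46,"z":-56,"rx":0,"ry":0,"rz":0},{"x":0,"y":84,"z":-103,"rx":0,"ry":0,"rz":0},{"x":0,"y":122,"z":-150,"rx":0,"ry":0,"rz":0},{"x":0,"y":160,"z":-197,"rx":0,"ry":0,"rz":0},{"x":0,"y":196,"z":-241,"rx":0,"ry":0,"rz":0},{"x":0,"y":220,"z":-270,"rx":0,"ry":0,"rz":0},{"x":0,"y":229,"z":-281,"rx":0,"ry":0,"rz":0}]'

```text
t: 15.48
position: [0.4588, 0.2433, 0.156]
tool_rot: [-1.818, 1.568, -2.776]
ft_force: [0.1, -0.2, -1.9]
finger_gap: 0.0561
```

Emit:
jog_arm --motion '[{"x":0,"y":0,"z":0,"rx":0,"ry":0,"rz":0},{"x":25,"y":0,"z":0,"rx":0,"ry":0,"rz":0},{"x":60,"y":0,"z":0,"rx":0,"ry":0,"rz":0},{"x":90,"y":0,"z":0,"rx":0,"ry":0,"rz":0},{"x":105,"y":0,"z":0,"rx":0,"ry":0,"rz":0},{"x":111,"y":0,"z":0,"rx":0,"ry":0,"rz":0},{"x":111,"y":0,"z":0,"rx":0,"ry":0,"rz":0}]'

```text
t: 16.35
position: [0.46, 0.2416, 0.0473]
tool_rot: [1.268, 1.57, 0.308]
ft_force: [0.5, 0.2, -2.1]
finger_gap: 0.0559
```

```bash
python3 - <<'E'
from h import *
plan((.460,.2422,.0375,None))
E
```

```text
t 16.35 p [0.46   0.2416 0.0473] xaxis [ 0.  0. -1.] jaw 35.0 j6 -0.22 gap 0.0559
xyz [ 9.8  0.3 -0.5] rot [0. 0. 0.] dist 10.0
```

Emit:
jog_arm --motion '[{"x":4,"y":0,"z":0,"rx":0,"ry":0,"rz":0},{"x":7,"y":0,"z":0,"rx":0,"ry":0,"rz":0},{"x":9,"y":0,"z":0,"rx":0,"ry":0,"rz":0},{"x":9,"y":0,"z":0,"rx":0,"ry":0,"rz":0}]'

```text
t: 16.85
position: [0.4596, 0.2419, 0.0378]
tool_rot: [-1.705, 1.571, -2.664]
ft_force: [1.0, -0.8, -2.4]
finger_gap: 0.0563
```

Emit:
jog_arm --motion '[{"x":1,"y":0,"z":0,"rx":0,"ry":0,"rz":0},{"x":2,"y":0,"z":0,"rx":0,"ry":0,"rz":0},{"x":2,"y":0,"z":0,"rx":0,"ry":0,"rz":0}]'

```text
t: 17.23
position: [0.4599, 0.2421, 0.0369]
tool_rot: [1.593, 1.57, 0.633]
ft_force: [-5.0, -0.5, 12.4]
finger_gap: 0.056
```

Emit:
jog_arm --motion '[{"x":0,"y":0,"z":0,"rx":0,"ry":0,"rz":0},{"x":0,"y":0,"z":0,"rx":0,"ry":0,"rz":0},{"x":0,"y":0,"z":0,"rx":0,"ry":0,"rz":0},{"x":0,"y":0,"z":0,"rx":0,"ry":0,"rz":0},{"x":0,"y":0,"z":0,"rx":0,"ry":0,"rz":0},{"x":0,"y":0,"z":0,"rx":0,"ry":0,"rz":0}]' --claw 78

```text
t: 17.98
position: [0.4597, 0.2418, 0.0359]
tool_rot: [-1.559, 1.571, -2.519]
ft_force: [0.3, 0.6, 0.2]
finger_gap: 0.0779
```

Emit:
jog_arm --motion '[{"x":-25,"y":0,"z":0,"rx":0,"ry":0,"rz":0},{"x":-65,"y":0,"z":0,"rx":0,"ry":0,"rz":0},{"x":-105,"y":0,"z":0,"rx":0,"ry":0,"rz":0},{"x":-135,"y":0,"z":0,"rx":0,"ry":0,"rz":0},{"x":-135,"y":0,"z":0,"rx":0,"ry":0,"rz":0}]'

```text
t: 18.6
position: [0.4607, 0.2423, 0.173]
tool_rot: [1.36, 1.567, 0.4]
ft_force: [0.1, -0.3, -0.9]
finger_gap: 0.0781
```

```bash
python3 - <<'E'
from h import *
wrim(.114,.0262,(.460,.242),.032)
c=cam('top'); save(c,'top4.png')
plan((.6151,-.2353,.16,None),(.6151,-.2353,.16,0))
E
```

```text
rim [0.4577 0.2422] 1209 res 0.0011
t 18.7 p [0.4595 0.2417 0.1705] xaxis [-0. -0. -1.] jaw 35.0 j6 -0.22 gap 0.0778
xyz [  10.5 -146.1  480. ] rot [0. 0. 0.] dist 502.0
xyz [  10.5 -146.1  480. ] rot [35.  0.  0.] dist 502.0
```

View pics/top4.png

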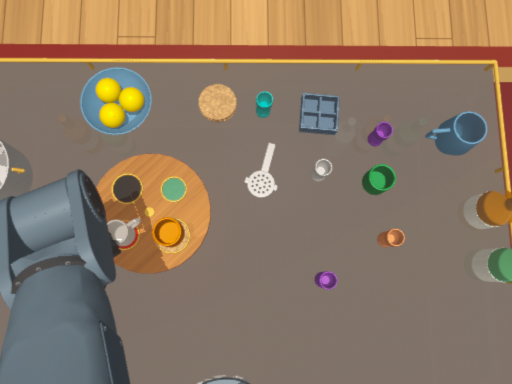

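The top view shows the tumbler on the cork and the pourer on the red leather. The turntable has not visibly turned, and the green tumbler and copper jigger are unmoved. The steel jigger at (323,169) is next.

Emit:
jog_arm --motion '[{"x":0,"y":-10,"z":35,"rx":0,"ry":0,"rz":0},{"x":0,"y":-28,"z":92,"rx":0,"ry":0,"rz":0},{"x":0,"y":-46,"z":151,"rx":0,"ry":0,"rz":0},{"x":0,"y":-64,"z":210,"rx":0,"ry":0,"rz":0},{"x":0,"y":-82,"z":269,"rx":0,"ry":0,"rz":0},{"x":0,"y":-100,"z":328,"rx":0,"ry":0,"rz":0},{"x":0,"y":-118,"z":387,"rx":0,"ry":0,"rz":0},{"x":10,"y":-134,"z":440,"rx":0,"ry":0,"rz":0}]' --claw 70

```text
t: 19.7
position: [0.6025, -0.1976, 0.1597]
tool_rot: [-2.588, 1.57, 2.735]
ft_force: [1.6, 0.9, 0.4]
finger_gap: 0.0701
```

Emit:
jog_arm --motion '[{"x":0,"y":-9,"z":30,"rx":0,"ry":0,"rz":0},{"x":0,"y":-12,"z":40,"rx":0,"ry":0,"rz":0},{"x":0,"y":-12,"z":40,"rx":0,"ry":0,"rz":0},{"x":0,"y":-12,"z":40,"rx":0,"ry":0,"rz":0}]'

```text
t: 20.2
position: [0.6152, -0.2338, 0.1607]
tool_rot: [-2.89, 1.57, 2.434]
ft_force: [0.3, 0.1, -0.1]
finger_gap: 0.0699
```

```bash
python3 - <<'E'
from h import *
c,P,Q,x=wrim(.084,.0195,(.6151,-.2353),.03); tips(); save(c,'w5.png')
plan((*x,.034,None))
E
```

```text
rim [ 0.6112 -0.2359] 512 res 0.0008
tip -1 gap 70.220947429219 [-35.9 -30.7 -27.9] [-32.1 -37.2  -2.8]
tip 1 gap 70.220947429219 [-37.1 -31.4 -27.9] [-32.8  34.2  -3.7]
t 20.3 p [ 0.6154 -0.234   0.1611] xaxis [-0.  0. -1.] jaw 35.1 j6 -1.05 gap 0.0702
xyz [127.1  -4.5  -0.8] rot [0. 0. 0.] dist 127.0
```

View pics/w5.png

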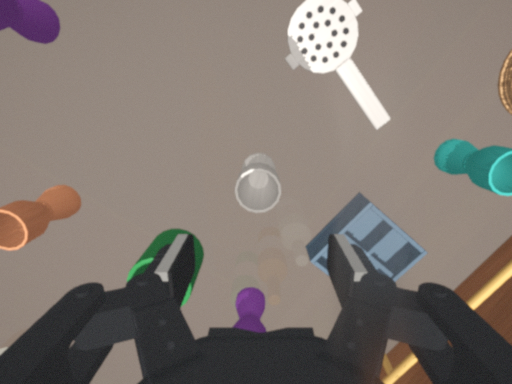

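The wrist view shows the steel jigger at (258,188), with the green tumbler and mould well outside the jaws.

Emit:
jog_arm --motion '[{"x":30,"y":-4,"z":-1,"rx":0,"ry":0,"rz":0},{"x":70,"y":-4,"z":-1,"rx":0,"ry":0,"rz":0},{"x":105,"y":-4,"z":-1,"rx":0,"ry":0,"rz":0},{"x":126,"y":-4,"z":-1,"rx":0,"ry":0,"rz":0},{"x":126,"y":-4,"z":-1,"rx":0,"ry":0,"rz":0}]'

```text
t: 20.92
position: [0.6111, -0.236, 0.034]
tool_rot: [-2.619, 1.569, 2.704]
ft_force: [-0.4, -0.8, 0.5]
finger_gap: 0.0701
```

Emit:
jog_arm --motion '[{"x":0,"y":0,"z":0,"rx":0,"ry":0,"rz":0},{"x":0,"y":0,"z":0,"rx":0,"ry":0,"rz":0},{"x":0,"y":0,"z":0,"rx":0,"ry":0,"rz":0},{"x":0,"y":0,"z":0,"rx":0,"ry":0,"rz":0},{"x":0,"y":0,"z":0,"rx":0,"ry":0,"rz":0},{"x":0,"y":0,"z":0,"rx":0,"ry":0,"rz":0},{"x":0,"y":0,"z":0,"rx":0,"ry":0,"rz":0},{"x":0,"y":0,"z":0,"rx":0,"ry":0,"rz":0}]' --claw 32 --newtons 35

```text
t: 21.92
position: [0.6126, -0.2369, 0.0365]
tool_rot: [0.575, 1.568, -0.385]
ft_force: [0.5, 0.4, 7.1]
finger_gap: 0.0397
```

Emit:
jog_arm --motion '[{"x":-20,"y":0,"z":0,"rx":0,"ry":0,"rz":0},{"x":-55,"y":0,"z":0,"rx":0,"ry":0,"rz":0},{"x":-95,"y":0,"z":0,"rx":0,"ry":0,"rz":0},{"x":-125,"y":0,"z":0,"rx":0,"ry":0,"rz":0},{"x":-140,"y":0,"z":0,"rx":0,"ry":0,"rz":0},{"x":-140,"y":0,"z":0,"rx":0,"ry":0,"rz":0}]'

```text
t: 22.68
position: [0.6118, -0.2367, 0.1759]
tool_rot: [0.486, 1.569, -0.474]
ft_force: [-0.2, -0.1, -1.2]
finger_gap: 0.0394
```

```bash
python3 - <<'E'
from h import *
o=manip.get_obs(); print(o['ft_force'])
plan((.572,.1267,.17,None),(.572,.1267,.073,None),(.572,.1267,.17,-80))
E
```

```text
[-0.20185448 -0.11578802 -1.19506923]
t 22.68 p [ 0.6118 -0.2367  0.1759] xaxis [ 0.001 -0.001 -1.   ] jaw 35.0 j6 -1.05 gap 0.0394
xyz [   5.6  175.9 -320.5] rot [0. 0. 0.] dist 366.0
xyz [ 102.6  175.8 -320.6] rot [0. 0. 0.] dist 380.0
xyz [   5.6  175.9 -320.5] rot [-65.    0.1   0. ] dist 366.0
```

Emit:
jog_arm --motion '[{"x":0,"y":11,"z":-20,"rx":0,"ry":0,"rz":0},{"x":0,"y":35,"z":-65,"rx":0,"ry":0,"rz":0},{"x":0,"y":64,"z":-118,"rx":0,"ry":0,"rz":0},{"x":0,"y":94,"z":-172,"rx":0,"ry":0,"rz":0},{"x":0,"y":124,"z":-226,"rx":0,"ry":0,"rz":0},{"x":0,"y":151,"z":-276,"rx":0,"ry":0,"rz":0},{"x":0,"y":169,"z":-308,"rx":0,"ry":0,"rz":0},{"x":0,"y":176,"z":-321,"rx":0,"ry":0,"rz":0}]'

```text
t: 23.68
position: [0.5702, 0.1297, 0.1738]
tool_rot: [-2.123, 1.569, -3.081]
ft_force: [0.1, -1.0, -0.4]
finger_gap: 0.0392
```

Emit:
jog_arm --motion '[{"x":0,"y":0,"z":0,"rx":0,"ry":0,"rz":0},{"x":20,"y":0,"z":0,"rx":0,"ry":0,"rz":0},{"x":50,"y":0,"z":0,"rx":0,"ry":0,"rz":0},{"x":70,"y":0,"z":0,"rx":0,"ry":0,"rz":0},{"x":80,"y":0,"z":0,"rx":0,"ry":0,"rz":0},{"x":80,"y":0,"z":0,"rx":0,"ry":0,"rz":0}]'

```text
t: 24.42
position: [0.5715, 0.1266, 0.0945]
tool_rot: [-1.965, 1.57, -2.926]
ft_force: [-1.1, -0.2, -0.3]
finger_gap: 0.0394
```

```bash
python3 - <<'E'
from h import *
c=cam('wrist'); save(c,'w6.png'); d=cam('scene')
q=d['color'][60:240,180:420]
cv2.imwrite('pics/c6.png',cv2.resize(np.hstack([cv2.resize(c['color'],(480,360)),cv2.resize(q,(480,360))])[:,:,::-1],(800,300)))
plan((.572,.1267,.068,None))
E
```

```text
t 24.52 p [0.5721 0.127  0.0956] xaxis [ 0.001  0.    -1.   ] jaw 35.0 j6 -0.47 gap 0.0394
xyz [27.6 -0.3  0.2] rot [0. 0. 0.] dist 28.0
```

View pics/c6.png

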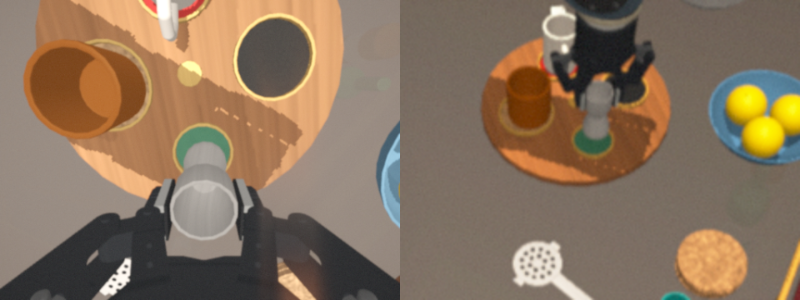

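The jigger is held upright over the green seat.

Emit:
jog_arm --motion '[{"x":10,"y":0,"z":0,"rx":0,"ry":0,"rz":0},{"x":18,"y":0,"z":0,"rx":0,"ry":0,"rz":0},{"x":24,"y":0,"z":0,"rx":0,"ry":0,"rz":0},{"x":28,"y":0,"z":0,"rx":0,"ry":0,"rz":0},{"x":28,"y":0,"z":0,"rx":0,"ry":0,"rz":0}]'

```text
t: 25.15
position: [0.5715, 0.1273, 0.0666]
tool_rot: [-2.081, 1.57, -3.041]
ft_force: [0.1, -0.0, -1.3]
finger_gap: 0.0394
```

Emit:
jog_arm --motion '[{"x":2,"y":0,"z":0,"rx":0,"ry":0,"rz":0},{"x":3,"y":0,"z":0,"rx":0,"ry":0,"rz":0},{"x":3,"y":0,"z":0,"rx":0,"ry":0,"rz":0}]'

```text
t: 25.52
position: [0.5719, 0.1273, 0.0645]
tool_rot: [1.013, 1.57, 0.054]
ft_force: [-1.5, -0.6, 3.8]
finger_gap: 0.039
```

Contact made. I release and rise.

Emit:
jog_arm --motion '[{"x":0,"y":0,"z":0,"rx":0,"ry":0,"rz":0},{"x":0,"y":0,"z":0,"rx":0,"ry":0,"rz":0},{"x":0,"y":0,"z":0,"rx":0,"ry":0,"rz":0},{"x":0,"y":0,"z":0,"rx":0,"ry":0,"rz":0},{"x":0,"y":0,"z":0,"rx":0,"ry":0,"rz":0},{"x":0,"y":0,"z":0,"rx":0,"ry":0,"rz":0}]' --claw 60

```text
t: 26.28
position: [0.5716, 0.1273, 0.0639]
tool_rot: [0.826, 1.571, -0.134]
ft_force: [0.1, 0.6, 0.1]
finger_gap: 0.0598
```

Emit:
jog_arm --motion '[{"x":-20,"y":0,"z":0,"rx":0,"ry":0,"rz":0},{"x":-55,"y":0,"z":0,"rx":0,"ry":0,"rz":0},{"x":-90,"y":0,"z":0,"rx":0,"ry":0,"rz":0},{"x":-110,"y":0,"z":0,"rx":0,"ry":0,"rz":0},{"x":-110,"y":0,"z":0,"rx":0,"ry":0,"rz":0}]'

```text
t: 26.9
position: [0.5723, 0.1275, 0.1751]
tool_rot: [1.106, 1.568, 0.146]
ft_force: [-0.3, 0.6, -0.5]
finger_gap: 0.0598
```

```bash
python3 - <<'E'
from h import *
wrim(.112,.0195,(.572,.127),.03)
plan((.6427,-.1044,.12,73.5),)
E
```

```text
rim [0.5705 0.1283] 580 res 0.0007
t 26.95 p [0.5716 0.1273 0.1738] xaxis [ 0.001  0.    -1.   ] jaw 35.0 j6 -0.47 gap 0.06
xyz [ 53.8 -74.7 230.6] rot [-38.5   0.   -0. ] dist 248.0
```

Emit:
jog_arm --motion '[{"x":0,"y":-10,"z":30,"rx":-6,"ry":0,"rz":0},{"x":0,"y":-28,"z":85,"rx":-14,"ry":0,"rz":0},{"x":10,"y":-46,"z":140,"rx":-22,"ry":0,"rz":0},{"x":20,"y":-62,"z":190,"rx":-30,"ry":0,"rz":0},{"x":30,"y":-72,"z":222,"rx":-38,"ry":0,"rz":0},{"x":30,"y":-75,"z":231,"rx":-38.5,"ry":0,"rz":0},{"x":30,"y":-75,"z":231,"rx":-38.5,"ry":0,"rz":0}]' --claw 45

```text
t: 27.82
position: [0.6423, -0.1047, 0.1431]
tool_rot: [3.081, 1.569, 2.79]
ft_force: [0.3, 1.0, 0.3]
finger_gap: 0.0445
```

```bash
python3 - <<'E'
from h import *
c,P=tips(); save(c,'w7.png')
w=(P[...,2]>.009)&(P[...,2]<.03)&(c['depth']>0)&(np.hypot(P[...,0]-.62,P[...,1]+.1)<.09); Q=P[w]
print(len(Q),Q.min(0).round(3),Q.max(0).round(3))
H=Q[Q[:,0]>.637]; l=cv2.fitLine(H[:,:2].astype(np.float32),2,0,.01,.01).ravel(); d=l[:2]*np.sign(l[0]); a=np.degrees(np.arctan2(d[1],d[0]))
n=np.array([-d[1],d[0]]); b=H[:,:2].mean(0); s=(Q[:,:2]-b)@d; tip=np.percentile(s[abs((Q[:,:2]-b)@n)<.012],99.5)
g=b+d*(tip-.052); print('ang',a,'tip',b+d*tip,'head',b+d*(tip-.108),'grip',g, 'hz',np.median(H[:,2]))
plan((*g,.02,a+90))
E
```

```text
tip -1 gap 45.13935817871591 [-30.7 -25.3 -22.6] [-26.7 -25.   -4.5]
tip 1 gap 45.13935817871591 [-31.9 -25.8 -22.6] [-27.5  21.9  -5.5]
5223 [ 0.551 -0.131  0.014] [ 0.689 -0.049  0.022]
ang -17.06718 tip [ 0.68624164 -0.11902922] head [ 0.58299782 -0.087332  ] grip [ 0.63653165 -0.1037676 ] hz 0.0197980636703331
t 27.88 p [ 0.6424 -0.1041  0.1435] xaxis [-0.001  0.    -1.   ] jaw 73.4 j6 -1.51 gap 0.0451
xyz [123.5  -1.4  -5.6] rot [ 0.5 -0.  -0. ] dist 124.0
```

View pics/w7.png

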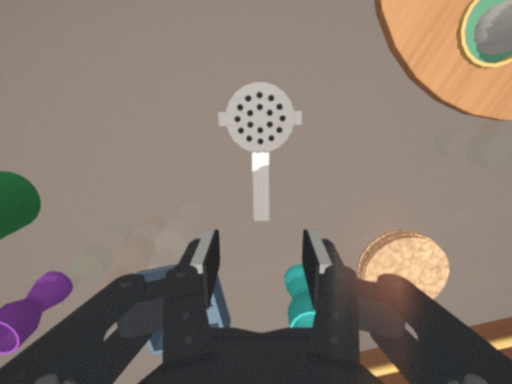

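The wrist view shows the strainer head at (260,117) and its handle end at (261,220), with the jaws square across the handle axis and clear of everything.

Emit:
jog_arm --motion '[{"x":30,"y":-1,"z":-4,"rx":0.5,"ry":0,"rz":0},{"x":75,"y":-1,"z":-4,"rx":0.5,"ry":0,"rz":0},{"x":115,"y":-1,"z":-4,"rx":0.5,"ry":0,"rz":0},{"x":138,"y":-1,"z":-4,"rx":0.5,"ry":0,"rz":0},{"x":145,"y":-1,"z":-4,"rx":0.5,"ry":0,"rz":0},{"x":150,"y":-1,"z":-4,"rx":0.5,"ry":0,"rz":0},{"x":154,"y":-1,"z":-4,"rx":0.5,"ry":0,"rz":0},{"x":154,"y":-1,"z":-4,"rx":0.5,"ry":0,"rz":0}]'

```text
t: 28.88
position: [0.6388, -0.1047, -0.0097]
tool_rot: [0.067, 1.57, -0.229]
ft_force: [0.5, 0.7, 0.1]
finger_gap: 0.0451
```

Emit:
jog_arm --motion '[{"x":0,"y":0,"z":0,"rx":0,"ry":0,"rz":0},{"x":0,"y":0,"z":0,"rx":0,"ry":0,"rz":0},{"x":0,"y":0,"z":0,"rx":0,"ry":0,"rz":0},{"x":0,"y":0,"z":0,"rx":0,"ry":0,"rz":0},{"x":0,"y":0,"z":0,"rx":0,"ry":0,"rz":0},{"x":0,"y":0,"z":0,"rx":0,"ry":0,"rz":0},{"x":0,"y":0,"z":0,"rx":0,"ry":0,"rz":0},{"x":0,"y":0,"z":0,"rx":0,"ry":0,"rz":0}]' --claw 8 --newtons 60

```text
t: 29.88
position: [0.6389, -0.1049, -0.0099]
tool_rot: [0.043, 1.57, -0.253]
ft_force: [2.3, -0.6, 5.4]
finger_gap: 0.0158
```

Emit:
jog_arm --motion '[{"x":-10,"y":0,"z":0,"rx":0,"ry":0,"rz":0},{"x":-35,"y":0,"z":0,"rx":0,"ry":0,"rz":0},{"x":-65,"y":0,"z":0,"rx":0,"ry":0,"rz":0},{"x":-95,"y":0,"z":0,"rx":0,"ry":0,"rz":0},{"x":-125,"y":0,"z":0,"rx":0,"ry":0,"rz":0},{"x":-150,"y":0,"z":0,"rx":0,"ry":0,"rz":0},{"x":-150,"y":0,"z":0,"rx":0,"ry":0,"rz":0}]'

```text
t: 30.75
position: [0.639, -0.1048, 0.1414]
tool_rot: [0.098, 1.569, -0.199]
ft_force: [-1.4, 0.1, -0.4]
finger_gap: 0.0159
```

```bash
cat > st.py <<'E'
from h import *
def strainer():
    c=cam('wrist'); P=pts(c); o=manip.get_obs(); R=Ro.from_euler('xyz',o['tool_rot']).as_matrix(); L=(P-o['position'])@R*1000
    return c,P,o,L
c,P,o,L=strainer(); save(c,'w8.png'); print(o['ft_force'],o['finger_gap'])
w=(c['depth']>0)&(L[...,0]<30)&(L[...,0]>-70)&(abs(L[...,1])<36)&(L[...,2]>14)&(L[...,2]<120)
w&=(c['color'].min(-1)>110)
Q=L[w]; print(len(Q),np.percentile(Q,[1,50,99],axis=0).round(1))
A=np.c_[Q[:,1:],np.ones(len(Q))]; k=np.linalg.lstsq(A,Q[:,0],rcond=None)[0]; print('plane dx/dy,dx/dz,x0',k.round(3))
h=Q[(Q[:,2]>30)]; print('head enclosing',cv2.minEnclosingCircle(h[abs(h[:,1])<33][:,1:].astype(np.float32)))
plan((.576+.056*.718,.2415+.056*.696,.14,134))
E
python3 st.py
```

```text
[-0.54677667 -0.52083996 -1.36211216] 0.016033241449223
1731 [[-32.5  -9.9  14.4]
 [-31.2  -1.   31.3]
 [-29.6   7.4  49.8]]
plane dx/dy,dx/dz,x0 [-4.0000e-03 -4.0000e-03 -3.1069e+01]
head enclosing ((-0.8224523067474365, 39.84186935424805), 12.937064170837402)
t 30.8 p [ 0.6383 -0.1046  0.1398] xaxis [-0.  0. -1.] jaw 73.0 j6 -1.51 gap 0.016
xyz [-2.000e-01  3.618e+02 -1.336e+02] rot [-61.  -0.  -0.] dist 386.0
```

View pics/w8.png

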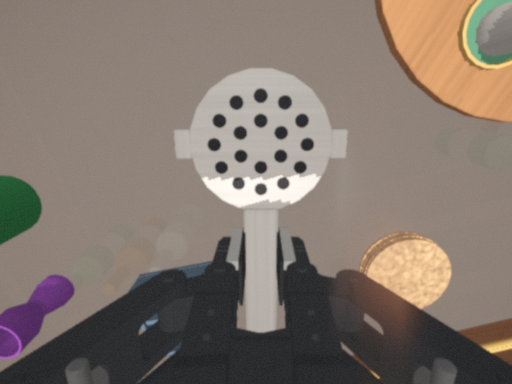

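The strainer is held level and square in the jaws, head at (261,140). I'll measure the head centre in the tool frame.

```bash
python3 - <<'E'
from h import *
c=cam('wrist'); P=pts(c); o=manip.get_obs(); R=Ro.from_euler('xyz',o['tool_rot']).as_matrix(); L=(P-o['position'])@R*1000
for u,v in[(261,72),(261,108),(261,205),(193,140),(328,140),(252,140),(261,225),(261,300)]: print(u,v,L[v,u].round(1),c['color'][v,u])
u,v=np.array(range(190,333)),140
w=(c['depth']>0)&(L[...,0]<0)&(L[...,0]>-50)&(L[...,2]>55-200)&(abs(L[...,1])<45); ww=w.copy(); ww[225:]=0
Q=L[ww]; print(len(Q),Q.min(0),Q.max(0)); A=np.c_[Q[:,1:],np.ones(len(Q))]; print(np.linalg.lstsq(A,Q[:,0],rcond=None)[0].round(4))
E
```

```text
261 72 [-27.2  -1.  -87.6] [191 186 180]
261 108 [-26.3  -1.  -72.4] [187 181 174]
261 205 [-27.4  -1.  -25.4] [184 177 171]
193 140 [-27.5 -32.9 -57.9] [184 178 171]
328 140 [-27.1  30.6 -57.8] [183 175 169]
252 140 [-26.6  -5.2 -57.8] [184 177 170]
261 225 [-30.9  -1.  -16. ] [187 180 173]
261 300 [-30.8  -1.   28.7] [182 177 169]
17310 [-31.77400248 -42.5368132  -89.45667947] [-24.16370541  39.70620897 -15.39816416]
[ 8.00000e-04 -1.69000e-02 -2.80811e+01]
```

Emit:
jog_arm --motion '[{"x":0,"y":20,"z":-7,"rx":-5,"ry":0,"rz":0},{"x":0,"y":70,"z":-26,"rx":-13,"ry":0,"rz":0},{"x":0,"y":126,"z":-46,"rx":-22,"ry":0,"rz":0},{"x":0,"y":184,"z":-68,"rx":-32,"ry":0,"rz":0},{"x":0,"y":242,"z":-89,"rx":-41,"ry":0,"rz":0},{"x":0,"y":298,"z":-110,"rx":-50,"ry":0,"rz":0},{"x":0,"y":340,"z":-127,"rx":-57,"ry":0,"rz":0},{"x":0,"y":360,"z":-134,"rx":-61,"ry":0,"rz":0}]'

```text
t: 31.85
position: [0.6141, 0.281, 0.1378]
tool_rot: [2.64, 1.568, -2.87]
ft_force: [-0.9, -0.4, -1.8]
finger_gap: 0.0157
```

Emit:
jog_arm --motion '[{"x":0,"y":0,"z":0,"rx":0,"ry":0,"rz":0},{"x":0,"y":0,"z":0,"rx":0,"ry":0,"rz":0}]'

```text
t: 32.1
position: [0.6153, 0.2778, 0.1388]
tool_rot: [2.825, 1.569, -2.691]
ft_force: [-0.1, -0.1, -0.4]
finger_gap: 0.0154
```

```bash
python3 - <<'E'
from h import *
c=cam('wrist'); save(c,'w9.png'); 
t=cam('top'); im=t['color']; save(t,'top9.png')
plan((.614,.279,.14,134),(.614,.279,.034,134))
cv2.imwrite('pics/c9.png',np.hstack([cv2.resize(c['color'],(480,360)),cv2.resize(im[130:280,60:190],(312,360))])[:,:,::-1])
E
```

```text
t 32.2 p [0.6157 0.2776 0.1394] xaxis [-0.001 -0.    -1.   ] jaw 133.9 j6 -1.98 gap 0.0159
xyz [-0.6  2.2 -0.2] rot [-0.1 -0.  -0. ] dist 2.0
xyz [105.4   2.2  -0.2] rot [-0.1 -0.  -0. ] dist 105.0
```

View pics/c9.png

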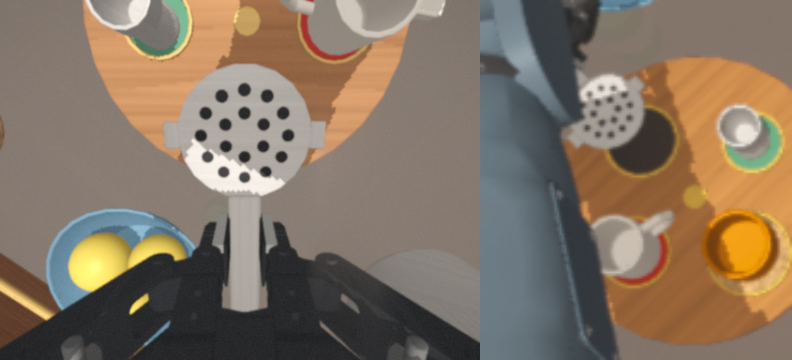

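The strainer is over the black seat, head leading inward and handle outward. The other three pieces are standing in their seats.

Emit:
jog_arm --motion '[{"x":25,"y":2,"z":0,"rx":0,"ry":0,"rz":0},{"x":60,"y":2,"z":0,"rx":0,"ry":0,"rz":0},{"x":90,"y":2,"z":0,"rx":0,"ry":0,"rz":0},{"x":105,"y":2,"z":0,"rx":0,"ry":0,"rz":0},{"x":110,"y":2,"z":0,"rx":0,"ry":0,"rz":0},{"x":113,"y":2,"z":0,"rx":0,"ry":0,"rz":0},{"x":113,"y":2,"z":0,"rx":0,"ry":0,"rz":0}]'

```text
t: 33.08
position: [0.6147, 0.2803, 0.0277]
tool_rot: [-0.432, 1.57, 0.336]
ft_force: [0.2, -0.6, -1.4]
finger_gap: 0.0157
```

Emit:
jog_arm --motion '[{"x":2,"y":0,"z":0,"rx":0,"ry":0,"rz":0},{"x":4,"y":0,"z":0,"rx":0,"ry":0,"rz":0},{"x":6,"y":0,"z":0,"rx":0,"ry":0,"rz":0},{"x":6,"y":0,"z":0,"rx":0,"ry":0,"rz":0}]'

```text
t: 33.58
position: [0.6142, 0.2801, 0.0207]
tool_rot: [2.749, 1.57, -2.767]
ft_force: [0.3, 0.9, -0.9]
finger_gap: 0.0159
```

Emit:
jog_arm --motion '[{"x":1,"y":0,"z":0,"rx":0,"ry":0,"rz":0},{"x":2,"y":0,"z":0,"rx":0,"ry":0,"rz":0},{"x":2,"y":0,"z":0,"rx":0,"ry":0,"rz":0}]'

```text
t: 33.95
position: [0.6142, 0.2801, 0.0188]
tool_rot: [2.725, 1.571, -2.79]
ft_force: [-0.4, -0.5, -1.1]
finger_gap: 0.016
```

Emit:
jog_arm --motion '[{"x":1,"y":0,"z":0,"rx":0,"ry":0,"rz":0},{"x":1,"y":0,"z":0,"rx":0,"ry":0,"rz":0},{"x":1,"y":0,"z":0,"rx":0,"ry":0,"rz":0}]'

```text
t: 34.33
position: [0.6145, 0.2803, 0.0182]
tool_rot: [-0.303, 1.57, 0.465]
ft_force: [-0.4, 0.8, 3.1]
finger_gap: 0.016
```

Contact. I release and rise.

Emit:
jog_arm --motion '[{"x":0,"y":0,"z":0,"rx":0,"ry":0,"rz":0},{"x":0,"y":0,"z":0,"rx":0,"ry":0,"rz":0},{"x":0,"y":0,"z":0,"rx":0,"ry":0,"rz":0},{"x":0,"y":0,"z":0,"rx":0,"ry":0,"rz":0},{"x":0,"y":0,"z":0,"rx":0,"ry":0,"rz":0},{"x":0,"y":0,"z":0,"rx":0,"ry":0,"rz":0}]' --claw 40

```text
t: 35.08
position: [0.6143, 0.2801, 0.0179]
tool_rot: [-2.697, 1.571, -1.93]
ft_force: [0.8, -0.1, 0.7]
finger_gap: 0.0401
```

Emit:
jog_arm --motion '[{"x":-15,"y":0,"z":0,"rx":0,"ry":0,"rz":0},{"x":-45,"y":0,"z":0,"rx":0,"ry":0,"rz":0},{"x":-85,"y":0,"z":0,"rx":0,"ry":0,"rz":0},{"x":-130,"y":0,"z":0,"rx":0,"ry":0,"rz":0},{"x":-170,"y":0,"z":0,"rx":0,"ry":0,"rz":0},{"x":-200,"y":0,"z":0,"rx":0,"ry":0,"rz":0},{"x":-200,"y":0,"z":0,"rx":0,"ry":0,"rz":0}]'

```text
t: 35.95
position: [0.6153, 0.2806, 0.2217]
tool_rot: [-0.409, 1.565, 0.359]
ft_force: [0.1, -0.8, -0.8]
finger_gap: 0.04
```

```bash
python3 - <<'E'
from h import *
plan((.43,-.10,.23,None))
E
```

```text
t 35.95 p [0.6153 0.2806 0.2217] xaxis [ 0.005  0.002 -1.   ] jaw 134.0 j6 -1.98 gap 0.04
xyz [ -10.  -145.  -397.6] rot [0. 0. 0.] dist 423.0
```

Now I move the arm away, high up, so the top camera sees the turntable.

Emit:
jog_arm --motion '[{"x":-5,"y":-10,"z":-27,"rx":0,"ry":0,"rz":0},{"x":-10,"y":-30,"z":-80,"rx":0,"ry":0,"rz":0},{"x":-10,"y":-50,"z":-135,"rx":0,"ry":0,"rz":0},{"x":-10,"y":-70,"z":-190,"rx":0,"ry":0,"rz":0},{"x":-10,"y":-90,"z":-245,"rx":0,"ry":0,"rz":0},{"x":-10,"y":-110,"z":-300,"rx":0,"ry":0,"rz":0},{"x":-10,"y":-130,"z":-355,"rx":0,"ry":0,"rz":0},{"x":-10,"y":-145,"z":-398,"rx":0,"ry":0,"rz":0}]'

```text
t: 36.95
position: [0.4272, -0.1021, 0.2277]
tool_rot: [2.267, 1.57, 3.035]
ft_force: [0.2, -0.9, -0.3]
finger_gap: 0.0404
```

```bash
python3 - <<'E'
from h import *
c=cam('top'); s=cam('scene'); P=pts(c)
cv2.imwrite('pics/c10.png',np.hstack([cv2.resize(c['color'][130:290,70:230],(400,400),interpolation=cv2.INTER_CUBIC),cv2.resize(s['color'][60:200,200:360],(400,400),interpolation=cv2.INTER_CUBIC)])[:,:,::-1])
for n,z,r,x in(('tum',.102,.031,(.4605,.13)),('pour',.114,.0262,(.458,.242)),('jig',.112,.0195,(.571,.128)),('green',.074,.031,(.5923,-.3779)),('cop',.084,.0195,(.4479,-.3984))):
    print(n,end=' ')
    try: wrim(z,r,x,.034,'top')
    except Exception as e: print('occluded')
w=(np.hypot(P[...,0]-.59,P[...,1]-.255)<.1)&(P[...,2]>.041)&(P[...,2]<.055); Q=P[w]; print(len(Q))
A=np.c_[Q[:,:2]-Q[:,:2].mean(0),np.ones(len(Q))]; print('plane',np.linalg.lstsq(A,Q[:,2],rcond=None)[0].round(4))
a=(Q[:,:2]-[.5178,.1852])@[.718,.696]; b=(Q[:,:2]-[.5178,.1852])@[-.696,.718]; print('radial range',a.min(),a.max(),'lat',b.min(),b.max())
E
```

```text
tum rim [0.4629 0.1295] 187 res 0.0013
pour rim [0.4614 0.2419] 190 res 0.0015
jig rim [0.5745 0.128 ] 66 res 0.0006
green rim [ 0.5924 -0.378 ] 184 res 0.0012
cop rim [ 0.4479 -0.3984] 80 res 0.0009
838
plane [0.0227 0.0223 0.0456]
radial range 0.047908242114616924 0.18901997861218373 lat -0.04073495508063146 0.04039325155692817
```

View pics/c10.png

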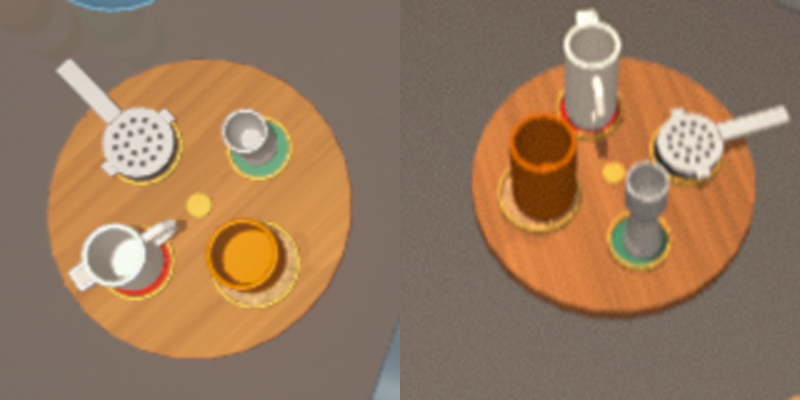

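The top and scene crops show all four pieces in their own fences, with the strainer handle pointing outward. The measured offsets are a few mm at most. I'm handing in.

```bash
python3 -c "
from bench import manip
print(manip.get_obs()['t'],manip.close_job())"
```

```text
the job is handed in; nothing more can be done
37.3 None
```

All four pieces are back on the turntable in their own seats, and I handed the job in at 37.3 s. The hand-in gives no verdict, so the result below rests on my last camera checks.

**Positions:** In the last top view, the tumbler, pourer and jigger rims were within about 4 mm of their seat centres. The strainer head was within about 2 mm radially, with its handle pointing straight outward. I did not measure each piece's tilt and seated height exactly. They looked upright in the pictures, and each was lowered until the wrist felt contact (3–12 N).

**Other set:** The green tumbler and copper jigger measured within 0.1 mm of where they started.

**What failed or disagreed:**
- The first amber grasp failed. The fingertips closed on the rim (about 16 N) and the tumbler moved about 1–2 mm but stayed upright.
- The wrist depth image showed the pads roughly 40 mm behind the reported tool point, contrary to the stated geometry. I allowed for that in every later grip.
- The wrist and top cameras differed by about 3–6 mm in x.
- The finger opening read 1.6–2 mm less than the stated size on the jigger and the strainer handle. Both grips held.

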